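Collapse the telescopic work support

TASK

Collapse the telescopic work support fully, innermost tube first: take its round orange pad, turn it clockwise (seen from above) while pressing down only gently until the hidden key finds its keyway, and push the inner tube fully home. Do not let the middle tube slide down before that; then push the middle tube fully home too, let go, and leave the things around it alone.

Things in the scene. Friction and masses are not known exactly. Their poses are not given: they have to be found in the camera images.
- post: The telescopic work support: black steel foot (116 mm across) bolted to the table, and an upright blue outer tube (60 mm across) with a black collar (66 mm across) whose top is 110 mm above the table. Origin: centre of the foot's underside, z up along the tubes' common axis.
- middle_collar (a point): Centre of the black collar (55 mm across, 14 mm high) at the top of the bare aluminium middle tube (46 mm across), on the axis. Fully home, the collar sits on the outer tube's collar and this point is 117 mm above the table.
- pad_center (a point): On the axis of the round fluted orange pad (41 mm across, 40 mm high, black rubber top), 26 mm above its underside, 14 mm below its top. The pad is fixed on the inner steel tube (29 mm across) and turns and slides with it (under 0.2 N m to turn); its turn is not readable. The collar under it is wider: fingertips that go below the pad's underside press on the middle tube.
- inner (a joint): m out of home in the middle tube: 0.045 at the start, 0 home (pad's underside on the collar). A hidden cross key rests on a ledge in the middle tube until turned clockwise by an unknown 25 to 80 deg; the keyway takes it within 8 deg either way and every half turn. No stop: it can be turned past. Over the keyway it sinks only when pushed, with 1 to 2 N (about 4 N lifts it); before, a push goes into the middle tube.
- middle (a joint): How far the middle tube stands out of its home position in the outer tube, m: 0.045 to 0.065 at the start, 0 fully home. It is stiff: friction holds it until pressed with about 15 N, and it stays where it is left.
- pine_block: Loose pine offcut, 45x110x45 mm, a bystander; origin at the centre of its underside.
- pliers: Loose red-handled pliers lying flat, 64x186x13 mm, a bystander; origin at the centre of the underside.
- block_plane: Loose block plane, 50x160x49 mm, a bystander; origin at the centre of its underside.
Mind the look-alikes: they are no part of the job. Of the things shaped like the post, the black one is meant.

How it is judged:
On the way:
1. the inner tube is fully home (within 3 mm) in the middle tube while the middle tube still stands out by more than 20 mm (value of joint inner below 0.003 m and value of joint middle above 0.02 m), for 0.05 s.
At the end, for the whole second after the job is handed in: Both the inner and the middle tube are fully home, each within 3 mm, and stay there with the pad let go (value of joint each of inner, middle below 0.003 m and height (world z) of pad_center below 0.156 m); the robot touches nothing.
It fails at once if the middle tube slid down below 30 mm of extension before the inner tube was home (value of joint inner above 0.01 m and value of joint middle below 0.03 m).
It fails at once if the pine block, the pliers or the block plane was pushed more than 20 mm (distance of any of pine_block, pliers, block_plane from where it was at the start of the episode above 0.02 m).
It also fails if it takes over 42 s, if anything falls off the work surface, if the arm or the gripper's body presses on something with over 40 N, if the wrist force passes 120 N, or if a joint passes its speed limit or range.

ROBOT

A 6-joint arm with a two-finger parallel gripper is mounted at the origin on the work surface; the furniture and walls round the work are solid. World frame = base frame: x ahead of the robot, y to its left, z up, the work surface at z = 0. Lengths are in m, angles in rad, forces in N, time in s.
With the tool pointing down it reaches from about 0.225 to 0.875 m from the base axis. Payload 3.4 kg.
Tool frame: the origin (TCP) lies between the finger pads; the fingertips stand 8 mm ahead of it and the grasp point (between the pads) lies 11 mm behind it; z points along the fingers, y is the line along which they close (so a half turn about z gives the same grasp; the last joint's range is limited). The gripper opens to 85 mm and grips with 20 to 120 N. Pads are 22 mm wide; open, the fingers measure 114 mm over their backs; the gripper's body (76 mm by 85 mm) begins 54 mm behind the grasp point. The pads swing forward as they close: fully open they stand 13 mm farther back than shut.
Start: joints at [1.131, 0.276, 1.505, -0, 1.361, -0.121], TCP at [0.18, 0.546, 0.239] pointing down, gripper open.
Joint ranges: [-2.89, 2.89], [-0.75, 2.08], [0.22, 2.7], [-1.18, 4.32], [0.11, 2.71], [-2.7, 2.7]. Speed limits (rad/s): [2.57, 2.57, 3.14, 3.14, 3.14, 3.14].

INTERFACE

Orientations are given as a unit quaternion [w, x, y, z].
In Python, from rig import manip gives the robot as it stands.
- The arm moves only by the tool move_arm, never from a script. Its argument "deltas" is a list that holds one entry, the list of rows, each a list of 5 numbers: the shift along the tool's x, y, z normalised to -1 to 1, where 1 is 80 cm, then the turn about the tool's z normalised to -1 to 1, where 1 is 120 degrees, then the closure, from -1 (fully open) to 1 (shut). In form: [[[tx, ty, tz, twist, grip], ...]]. A call has 1 to 12 rows; each row is the pose to reach, as a shift and turn from the pose commanded when the call began, along the tool's axes at that moment; what a row does not reach only later rows make up. A row lasts 1/10 s, in which the tool goes at most 50 mm and 8.59 degrees, less where a joint would pass 70% of its speed; a pose out of reach is approached as far as the arm can. A call with a number of a shift or a turn outside -1 to 1 is refused whole. A call with a gripper value outside its range is refused whole. The fingers move at their own pace and stop on an object; "squeeze" is the grip in N (left out, the last holds). Time passes only in rows, so rows that repeat a pose let the fingers close. It gives the time, the measured TCP pose, the force, the opening and the grip force at its end, in the units of the state.
- manip.get_state(): the state, without advancing time (a new reading comes with each control period).
- manip.get_image(name): name is "scene" or "top" or "wrist"; returns the picture (384x512x3 uint8, red, green, blue); there is no depth.
- manip.camera_params(name): a dict with "fx", "fy", "cx", "cy" (pixels), "R" (3x3) and "t" (3): a world point X has camera coordinates R X + t; the wrist camera has in their place "tool_from_camera" (4x4, takes a point from camera to tool coordinates, whose origin is the TCP and whose axes are the flange's). Camera axes: x right, y down, z forward; pixel columns grow to the right and rows downward; lengths in m; the calibration is good to about 2 mm. A picture is of the moment at which its call begins: read the wrist's pose just before it. camera_params takes no time and is no camera call.
- manip.sign_off(): hands the job in; it is judged then, once.
The state is a dict: "clock": time; "qpos": joint angles; "qd": joint speeds; "effort": joint torques, N m; "position": TCP position; "ee_rot": TCP orientation; "contact_force": force on the tool from outside, world axes, zero at the start; "moment": the same for the moment, N m; "width": finger opening in m; "gripper_force": force on a finger pad.
Only numpy, scipy, OpenCV 4.12 (cv2) and the standard library are available. Lean on these libraries where they do the work, as an engineer would, in place of code of your own. Each camera call takes 0.05 s, during which the arm holds its last target. There are 200 camera calls.

## Working session

There is one attempt and no reset: what is moved stays moved. The work goes in short steps, Python scripts to look and compute and a tool call to move; the robot and the scene stay as the last step left them, time stands still between calls to the robot, and variables do not carry over. Pictures are saved under pics/ and viewed, at most 10 in all, crops included, and the job is handed in when it is done.

Besides the shell and the picture viewer there is one more tool, called after "Emit:" as name([rows], argument=value, ...), one row to a line, values as JSON. move_arm: Moves the arm, as the interface text tells. Scaled input: -1 to 1 covers 80 cm each way for a shift and 120 degrees each way for a turn. Its arguments: {"type":"object","properties":{"deltas":{"type":"array","items":{"type":"array","items":{"type":"array","items":{"type":"number","minimum":-1,"maximum":1}}}},"squeeze":{"type":"number"}},"required":["deltas"]}

```bash
mkdir -p pics
python3 - <<'E'
from rig import manip
import cv2,numpy as np
s=manip.get_state();print(s)
for n in("scene","top"):
    cv2.imwrite(f"pics/{n}0.png",cv2.cvtColor(manip.get_image(n),cv2.COLOR_RGB2BGR));print(n,manip.camera_params(n))
print(manip.camera_params("wrist"))
E
```

```text
{'clock': 0.0, 'qpos': array([ 1.13100198e+00,  2.76627214e-01,  1.50615702e+00,  8.29003621e-06,
        1.36068621e+00, -1.20991836e-01]), 'qd': array([-0.00016745,  0.00137088, -0.00117404,  0.00103003,  0.00190105,
        0.00110601]), 'effort': array([ 1.00859212e-03, -4.16786993e+01, -2.45809257e+01, -3.26229463e-05,
        1.10479604e-02, -3.55095366e-06]), 'position': array([0.17999794, 0.54555546, 0.2384118 ]), 'ee_rot': array([-2.63717860e-04,  1.58727866e-01,  9.87321925e-01, -9.01104677e-04]), 'contact_force': array([ 0.28093158, -0.45912773, -0.56816822]), 'moment': array([ 0.02918424,  0.01636289, -0.00418129]), 'gripper_force': 0.0, 'width': 0.08512979071565634}
scene {'fx': 353.81709821016415, 'fy': 353.81709821016415, 'cx': 259.82542423105406, 'cy': 191.77401305064095, 'R': array([[-0.59565823,  0.80308936, -0.01545158],
       [ 0.43768768,  0.30838669, -0.84458697],
       [-0.67351375, -0.50984815, -0.53519539]]), 't': array([ 0.16573878, -0.160281  ,  1.72740675])}
top {'fx': 466.4014351649421, 'fy': 466.4014351649421, 'cx': 262.5293248892932, 'cy': 200.019909170442, 'R': array([[ 0.08363111, -0.99649088,  0.00342856],
       [-0.97578973, -0.08259054, -0.20251717],
       [ 0.20208968,  0.01359118, -0.97927271]]), 't': array([0.12540862, 0.51989067, 1.69143291])}
{'fx': 269.4220827552786, 'fy': 269.4220827552786, 'cx': 255.83789325383046, 'cy': 190.38517786851068, 'tool_from_camera': array([[-1.23501131e-03, -9.58921425e-01, -2.83669129e-01,
         7.14535927e-02],
       [ 9.99998863e-01, -9.38671912e-04, -1.18059127e-03,
        -6.83880225e-05],
       [ 8.65822023e-04, -2.83670265e-01,  9.58921494e-01,
        -1.34043205e-01],
       [ 0.00000000e+00,  0.00000000e+00,  0.00000000e+00,
         1.00000000e+00]])}
```

View pics/scene0.png

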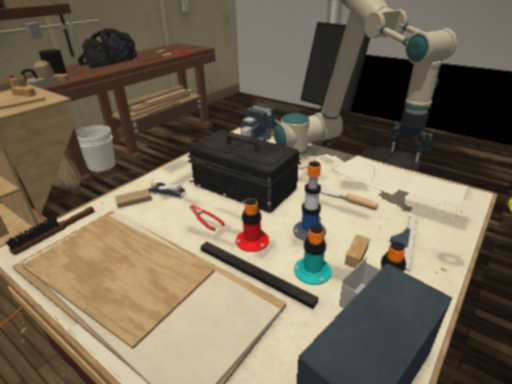

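View pics/top0.png

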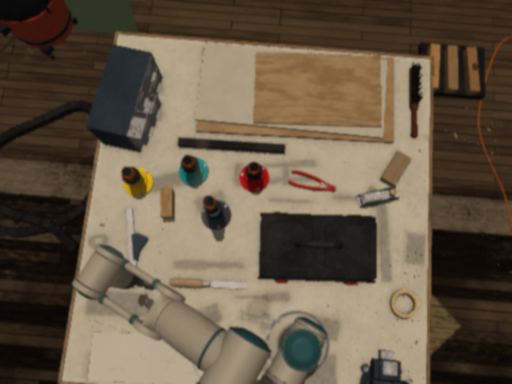

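The scene view shows the post (dark foot, blue outer tube, bare aluminium middle tube) with its pad at about (313,170). In the top view it is at about (212,205). The red, teal and yellow posts are look-alikes. I'll triangulate the orange pad.

Run:
```python
from rig import manip
import cv2,numpy as np
P={};cs={}
for n,(x0,x1,y0,y1) in dict(scene=(295,332,150,245),top=(190,240,180,240)).items():
    im=cv2.imread(f"pics/{n}0.png");h=cv2.cvtColor(im,cv2.COLOR_BGR2HSV)
    m=cv2.inRange(h,(4,150,90),(22,255,255));w=np.zeros_like(m);w[y0:y1,x0:x1]=m[y0:y1,x0:x1]
    nn,_,st,c=cv2.connectedComponentsWithStats(w);print(n,st[1:],c[1:])
    cv2.imwrite(f"pics/{n}0c.png",cv2.resize(im[y0-8:y1+8,x0-20:x1+20],None,fx=5,fy=5,interpolation=cv2.INTER_CUBIC))
    p=manip.camera_params(n);K=np.array([[p['fx'],0,p['cx']],[0,p['fy'],p['cy']],[0,0,1]]);P[n]=K@np.c_[p['R'],p['t']]
    C=-p['R'].T@p['t'];print('cam',C)
np.savez('P.npz',**P)
a=cv2.imread('pics/scene0c.png');b=cv2.imread('pics/top0c.png')
H=max(a.shape[0],b.shape[0]);o=np.zeros((H,a.shape[1]+b.shape[1],3),np.uint8);o[:a.shape[0],:a.shape[1]]=a;o[:b.shape[0],a.shape[1]:]=b
print(a.shape,b.shape);cv2.imwrite('pics/c.png',o)
```

```text
scene [[308 165  12  12 127]
 [308 230  15  15 174]] [[313.34645669 170.57480315]
 [315.15517241 237.47701149]]
cam [1.33230888 0.7970406  0.79168981]
top [[214 200   1   2   2]
 [205 206   1   1   1]
 [208 206   4   2   5]] [[214.  200.5]
 [205.  206. ]
 [209.8 206.8]]
cam [0.15499479 0.14491803 1.76123091]
(555, 385, 3) (380, 450, 3)
```

View pics/c.png

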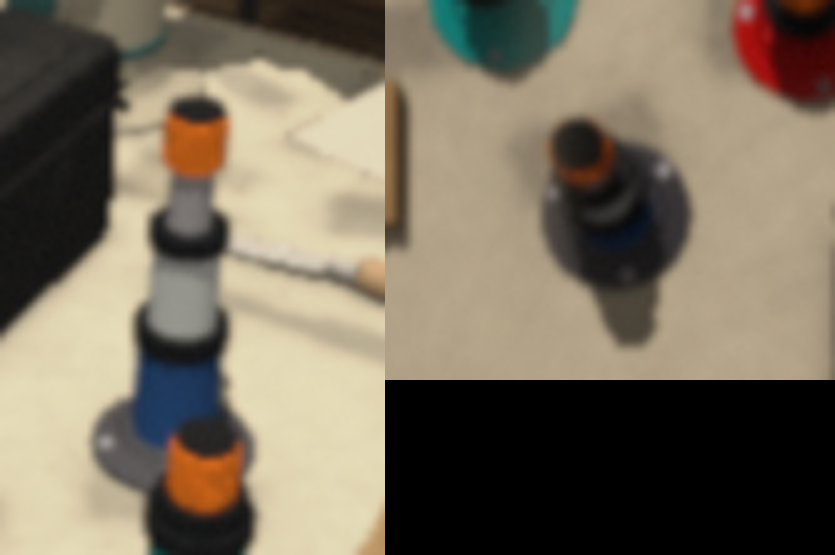

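The pad's rubber top shows at about scene (314.0,163.6) and top (209,201). The foot's centre is at about top (215.6,214.6).

Run:
```python
import cv2,numpy as np
from rig import manip
P=np.load('P.npz')
X=cv2.triangulatePoints(P['scene'],P['top'],np.array([314.0,163.6]),np.array([208.8,200.9]));X=(X[:3]/X[3]).ravel();print('padtop',X)
def plane(n,u,v,z):
    M=P[n];H=np.c_[M[:,0],M[:,1],M[:,2]*z+M[:,3]];q=np.linalg.solve(H,[u,v,1]);return q[:2]/q[2]
print('foot',plane('top',215.6,214.6,.008))
for z in(.254,.264,.274):print(z,plane('scene',314,163.6,z),plane('top',208.8,200.9,z))
for nm,u,v in[('block',167,204),('redpliers',312,181),('sawish',140,245),('box corner',262,213),('teal pad',186,160),('yellow',128,173),('red',252,168)]:print(nm,plane('top',u,v,.05))
s=manip.get_state();q=s['ee_rot']
from scipy.spatial.transform import Rotation as R
r=R.from_quat(np.r_[q[1:],q[0]]).as_matrix();print(r)
c=manip.camera_params('wrist')
print(r@c['tool_from_camera'][:3,3]+s['position'])
```

```text
padtop [0.44502029 0.34019286 0.26971735]
foot [0.44514782 0.34279144]
0.254 [0.41818255 0.32665292] [0.44814259 0.34212582]
0.264 [0.43518355 0.33540123] [0.44619765 0.34081741]
0.274 [0.45218455 0.34414954] [0.44425271 0.339509  ]
block [0.46288839 0.52315819]
redpliers [ 0.59706597 -0.01152372]
sawish [0.30222625 0.6026645 ]
box corner [0.45876648 0.16650332]
teal pad [0.63877489 0.47239838]
yellow [0.56931251 0.68522442]
red [0.6285873  0.21893259]
[[-9.49608829e-01  3.13436701e-01 -7.11484868e-04]
 [ 3.13437435e-01  9.49607709e-01 -1.47407486e-03]
 [ 2.13602355e-04 -1.62280049e-03 -9.99998660e-01]]
[0.1122541  0.56815165 0.37257519]
```

Emit:
move_arm([
  [[0, 0, -0.0625, 0, -1], [0, 0, -0.125, 0, -1], [-0.394, -0.139, -0.1375, 0, -1], [-0.394, -0.139, -0.1375, 0, -1], [-0.394, -0.139, -0.1375, 0, -1], [-0.394, -0.139, -0.1375, 0, -1], [-0.394, -0.139, -0.1375, 0, -1], [-0.394, -0.139, -0.1375, 0, -1], [-0.394, -0.139, -0.1375, 0, -1], [-0.394, -0.139, -0.1375, 0, -1], [-0.394, -0.139, -0.1375, 0, -1], [-0.394, -0.139, -0.1375, 0, -1]],
])

```text
clock: 1.3
position: [0.4438, 0.3422, 0.349]
ee_rot: [-0.001, 0.158, 0.987, 0.0]
contact_force: [0.4, -0.4, -0.3]
width: 0.0855
gripper_force: 0.0
```

```bash
cat > w.py <<'E'
from rig import manip
import cv2,numpy as np,sys
from scipy.spatial.transform import Rotation as R
s=manip.get_state();im=manip.get_image('wrist');c=manip.camera_params('wrist')
q=s['ee_rot'];r=R.from_quat(np.r_[q[1:],q[0]]).as_matrix();T=c['tool_from_camera']
print('q',s['qpos'].round(3),'p',s['position'].round(4),'F',s['contact_force'].round(2))
A=r@T[:3,:3];C=r@T[:3,3]+s['position']
def plane(u,v,z):
    d=A@np.array([(u-c['cx'])/c['fx'],(v-c['cy'])/c['fy'],1]);return (C+d*(z-C[2])/d[2])
def pix(X):
    p=A.T@(np.array(X)-C);return c['fx']*p[0]/p[2]+c['cx'],c['fy']*p[1]/p[2]+c['cy']
b=cv2.cvtColor(im,cv2.COLOR_RGB2BGR)
E
python3 - <<'E'
from w import *
print(pix([.4445,.341,.269]))
cv2.imwrite('pics/w1.png',b)
E
```

```text
q [ 5.320e-01  2.140e-01  1.325e+00  1.000e-03  1.604e+00 -7.210e-01] p [0.4438 0.3422 0.349 ] F [ 0.44 -0.44 -0.33]
(np.float64(255.1915422067172), np.float64(200.97245605752028))
```

View pics/w1.png

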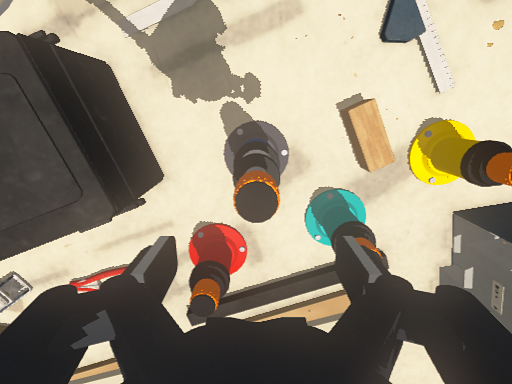

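The wrist view shows the pad's rubber top at about (257,200), against a predicted (255,201). The foot's centre is at about (257,153). I'll refine the position from these.

Run:
```python
from w import *
h=cv2.cvtColor(b,cv2.COLOR_BGR2HSV);m=cv2.inRange(h,(4,120,60),(22,255,255))
w=np.zeros_like(m);w[170:230,228:290]=m[170:230,228:290]
ys,xs=np.nonzero(w);print(xs.min(),xs.max(),ys.min(),ys.max())
g=cv2.cvtColor(b,cv2.COLOR_BGR2GRAY);rows={y:(lambda t:(t.min(),t.max()))(np.nonzero(g[y,225:292]<110)[0]+225) for y in(195,200,205,210)};print(rows)
col=np.nonzero(g[185:240,257]<110)[0]+185;print(col.max())
for z in(.26,.27):print(z,plane(256.8,200.5,z),'width',plane(278.5,200,z)-plane(235,200,z))
print(plane(257,152,.01))
```

```text
q [ 5.330e-01  2.130e-01  1.325e+00  1.000e-03  1.604e+00 -7.210e-01] p [0.4436 0.3424 0.3492] F [ 0.07 -0.87  0.24]
231 279 171 229
{195: (np.int64(236), np.int64(276)), 200: (np.int64(235), np.int64(276)), 205: (np.int64(235), np.int64(277)), 210: (np.int64(237), np.int64(275))}
221
0.26 [0.44729386 0.3416876  0.26      ] width [0.01188646 0.03607812 0.        ]
0.27 [0.4440926  0.34271266 0.27      ] width [0.01135413 0.03446237 0.        ]
[0.44206022 0.34445435 0.01      ]
```

Emit:
move_arm([
  [[0, 0, 0.04, 0, -1], [0, 0, 0.08, 0, -1], [0, 0, 0.11, 0, -1], [0, 0, 0.1275, 0, -1], [0, 0, 0.1275, 0, -1], [0, 0, 0.1275, 0, -1]],
])

```text
clock: 2.0
position: [0.4443, 0.3424, 0.2478]
ee_rot: [0.0, 0.158, 0.987, 0.0]
contact_force: [0.2, 0.5, 1.2]
width: 0.0857
gripper_force: 0.0
```

Run:
```python
from w import *
cv2.imwrite('pics/w2.png',b)
s=manip.get_image('scene');cv2.imwrite('pics/s2.png',cv2.resize(cv2.cvtColor(s,cv2.COLOR_RGB2BGR)[120:250,250:380],None,fx=4,fy=4,interpolation=cv2.INTER_CUBIC))
```

```text
q [ 0.533  0.25   1.521  0.     1.371 -0.721] p [0.4443 0.3424 0.2478] F [0.17 0.51 1.15]
```

View pics/w2.png

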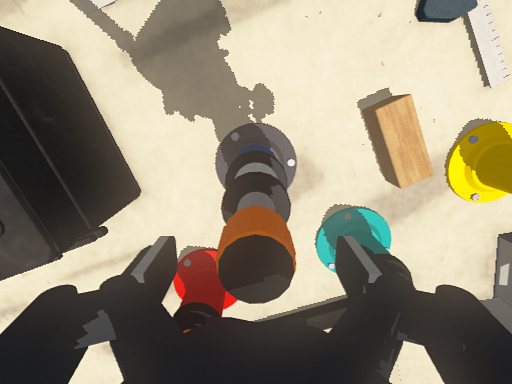

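View pics/s2.png

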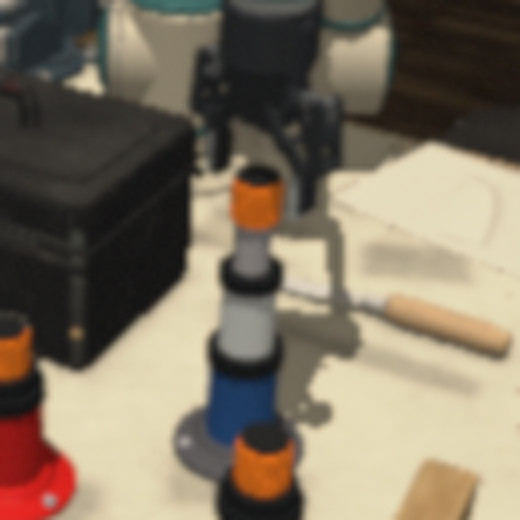

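Wrist view: the pad's top disc is at about (257,268), 78 px wide, between the open fingers. The scene crop shows the fingers on either side of the pad. Now I'll check the alignment numerically.

Run:
```python
from w import *
g=cv2.cvtColor(b,cv2.COLOR_BGR2GRAY)
h=cv2.cvtColor(b,cv2.COLOR_BGR2HSV);m=cv2.inRange(h,(4,120,40),(22,255,255));m[:200]=0;m[300:]=0;m[:,:212]=0;m[:,300:]=0
for y in(240,250,260,270):
    t=np.nonzero(m[y])[0];print(y,t.min(),t.max())
for z in(.26,.265,.27,.275):
    print(z,pix([.4443,.3424,z]),plane(257,266,z), np.linalg.norm(plane(296,265,z)-plane(218,265,z)),plane(257,303,z)[:2]-[.4443,.3424])
```

```text
q [ 0.532  0.249  1.519  0.     1.371 -0.721] p [0.445  0.3425 0.2487] F [0.72 0.15 1.22]
240 219 291
250 216 294
260 215 295
270 216 293
0.26 (np.float64(255.8747228411424), np.float64(255.11067810649365)) [0.45050386 0.34096447 0.26      ] 0.04036959395442991 [ 0.02790521 -0.00857652]
0.265 (np.float64(255.8876524438845), np.float64(260.331927582482)) [0.44749865 0.34192557 0.265     ] 0.038723601649394174 [ 0.02401517 -0.00732427]
0.27 (np.float64(255.9015485757856), np.float64(265.94348215643856)) [0.44449345 0.34288666 0.27      ] 0.03707760934435849 [ 0.02012514 -0.00607201]
0.275 (np.float64(255.91652382159992), np.float64(271.9908059544174)) [0.44148824 0.34384776 0.275     ] 0.03543161703932282 [ 0.0162351  -0.00481976]
```

Emit:
move_arm([
  [[0, 0, 0, 0, 1], [0, 0, 0, 0, 1], [0, 0, 0, 0, 1], [0, 0, 0, 0, 1], [0, 0, 0, 0, 1], [0, 0, 0, 0, 1], [0, 0, 0, 0, 1], [0, 0, 0, 0, 1]],
], squeeze=40)

```text
clock: 2.95
position: [0.4449, 0.3419, 0.2477]
ee_rot: [0.0, 0.159, 0.987, 0.0]
contact_force: [-0.6, 1.3, 3.0]
width: 0.0387
gripper_force: 40.2
```

Emit:
move_arm([
  [[0, 0, 0.00125, 0, 1], [0, 0, 0.00125, 0, 1], [0, 0, 0.00125, 0, 1]],
])

```text
clock: 3.25
position: [0.4449, 0.3419, 0.2476]
ee_rot: [0.001, 0.159, 0.987, 0.001]
contact_force: [-0.8, 0.8, 7.3]
width: 0.039
gripper_force: 41.0
```

Emit:
move_arm([
  [[0, 0, 0, 0.0417, 1], [0, 0, 0, 0.0833, 1], [0, 0, 0, 0.125, 1], [0, 0, 0, 0.125, 1]],
])

```text
clock: 3.65
position: [0.445, 0.342, 0.2476]
ee_rot: [0.001, 0.287, 0.958, 0.001]
contact_force: [-0.3, -0.1, 8.0]
width: 0.0388
gripper_force: 40.8
```

Emit:
move_arm([
  [[0, 0, 0, 0.03, 1], [0, 0, 0, 0.06, 1], [0, 0, 0, 0.06, 1]],
])

```text
clock: 3.95
position: [0.445, 0.342, 0.2476]
ee_rot: [0.001, 0.346, 0.938, 0.001]
contact_force: [-1.4, 0.6, 8.2]
width: 0.0386
gripper_force: 40.8
```

Emit:
move_arm([
  [[0, 0, 0, 0.03, 1], [0, 0, 0, 0.06, 1], [0, 0, 0, 0.06, 1]],
])

```text
clock: 4.25
position: [0.445, 0.3421, 0.2476]
ee_rot: [0.0, 0.405, 0.915, 0.001]
contact_force: [-1.3, 0.5, 7.1]
width: 0.0389
gripper_force: 40.8
```

Emit:
move_arm([
  [[0, 0, 0, 0.03, 1], [0, 0, 0, 0.06, 1], [0, 0, 0, 0.06, 1]],
])

```text
clock: 4.55
position: [0.445, 0.3421, 0.2476]
ee_rot: [0.0, 0.461, 0.887, 0.001]
contact_force: [-0.8, 1.2, 7.7]
width: 0.0388
gripper_force: 40.8
```

Emit:
move_arm([
  [[0, 0, 0, 0.03, 1], [0, 0, 0, 0.06, 1], [0, 0, 0, 0.06, 1]],
])

```text
clock: 4.85
position: [0.445, 0.3421, 0.2476]
ee_rot: [0.0, 0.516, 0.857, 0.001]
contact_force: [-1.4, 0.1, 6.4]
width: 0.0388
gripper_force: 40.8
```

Emit:
move_arm([
  [[0, 0, 0, 0.03, 1], [0, 0, 0, 0.06, 1], [0, 0, 0, 0.06, 1]],
])

```text
clock: 5.15
position: [0.445, 0.3421, 0.2476]
ee_rot: [0.0, 0.569, 0.823, 0.001]
contact_force: [-0.6, 0.2, 6.2]
width: 0.0388
gripper_force: 40.8
```

Emit:
move_arm([
  [[0, 0, 0, 0.03, 1], [0, 0, 0, 0.06, 1], [0, 0, 0, 0.06, 1]],
])

```text
clock: 5.45
position: [0.445, 0.3421, 0.2467]
ee_rot: [0.0, 0.619, 0.785, 0.001]
contact_force: [0.8, 2.2, 2.3]
width: 0.0386
gripper_force: 40.3
```

Emit:
move_arm([
  [[0, 0, 0.001, 0.02, 1], [0, 0, 0.0025, 0.025, 1], [0, 0, 0.005, 0.025, 1], [0, 0, 0.005, 0.025, 1]],
])

```text
clock: 5.85
position: [0.4451, 0.3421, 0.2418]
ee_rot: [-0.0, 0.639, 0.769, 0.0]
contact_force: [2.8, 3.8, -1.3]
width: 0.0389
gripper_force: 40.3
```

Emit:
move_arm([
  [[0, 0, 0.01, 0, 1], [0, 0, 0.02, 0, 1], [0, 0, 0.03, 0, 1], [0, 0, 0.04, 0, 1], [0, 0, 0.045, 0, 1], [0, 0, 0.045, 0, 1], [0, 0, 0.045, 0, 1]],
])

```text
clock: 6.55
position: [0.445, 0.3421, 0.2048]
ee_rot: [-0.0, 0.639, 0.769, 0.0]
contact_force: [3.4, 4.9, -4.4]
width: 0.0391
gripper_force: 40.6
```

Emit:
move_arm([
  [[0, 0, 0.00125, 0, 1], [0, 0, 0.0025, 0, 1], [0, 0, 0.00375, 0, 1], [0, 0, 0.00375, 0, 1], [0, 0, 0.00375, 0, 1]],
])

```text
clock: 7.05
position: [0.4451, 0.3421, 0.2027]
ee_rot: [-0.0, 0.639, 0.769, 0.0]
contact_force: [2.4, 4.4, 0.7]
width: 0.0389
gripper_force: 40.8
```

Emit:
move_arm([
  [[0, 0, 0.00125, 0, 1], [0, 0, 0.00125, 0, 1], [0, 0, 0.00125, 0, 1]],
])

```text
clock: 7.35
position: [0.445, 0.342, 0.2026]
ee_rot: [0.0, 0.639, 0.769, 0.001]
contact_force: [2.0, 4.2, 4.5]
width: 0.0388
gripper_force: 41.4
```

Emit:
move_arm([
  [[0, 0, 0.005, 0, 1], [0, 0, 0.01, 0, 1], [0, 0, 0.015, 0, 1], [0, 0, 0.02, 0, 1], [0, 0, 0.025, 0, 1], [0, 0, 0.03, 0, 1], [0, 0, 0.035, 0, 1], [0, 0, 0.04, 0, 1], [0, 0, 0.045, 0, 1], [0, 0, 0.05, 0, 1], [0, 0, 0.05, 0, 1]],
], squeeze=70)

```text
clock: 8.45
position: [0.4451, 0.3421, 0.164]
ee_rot: [0.0, 0.639, 0.769, 0.001]
contact_force: [0.9, 2.2, 10.4]
width: 0.038
gripper_force: 68.8
```

Emit:
move_arm([
  [[0, 0, 0.005, 0, 1], [0, 0, 0.01, 0, 1], [0, 0, 0.015, 0, 1], [0, 0, 0.02, 0, 1], [0, 0, 0.02, 0, 1]],
])

```text
clock: 8.95
position: [0.4451, 0.3421, 0.148]
ee_rot: [0.0, 0.639, 0.769, 0.001]
contact_force: [1.1, 3.0, 11.6]
width: 0.038
gripper_force: 68.8
```

Emit:
move_arm([
  [[0, 0, 0.0025, 0, 1], [0, 0, 0.005, 0, 1], [0, 0, 0.005, 0, 1]],
])

```text
clock: 9.25
position: [0.4451, 0.3421, 0.1443]
ee_rot: [0.0, 0.639, 0.769, 0.001]
contact_force: [0.1, 2.1, 13.6]
width: 0.0383
gripper_force: 68.9
```

Emit:
move_arm([
  [[0, 0, 0.0015, 0, 1], [0, 0, 0.003, 0, 1], [0, 0, 0.003, 0, 1]],
])

```text
clock: 9.55
position: [0.4451, 0.3421, 0.1421]
ee_rot: [0.0, 0.639, 0.769, 0.001]
contact_force: [-0.1, 2.5, 12.8]
width: 0.0382
gripper_force: 68.9
```

Emit:
move_arm([
  [[0, 0, 0.0015, 0, 1], [0, 0, 0.003, 0, 1], [0, 0, 0.003, 0, 1]],
])

```text
clock: 9.85
position: [0.4451, 0.3421, 0.1407]
ee_rot: [0.0, 0.639, 0.769, 0.002]
contact_force: [-2.1, 2.2, 19.7]
width: 0.0385
gripper_force: 69.6
```

Emit:
move_arm([
  [[0, 0, 0.001, 0, 1], [0, 0, 0.002, 0, 1], [0, 0, 0.002, 0, 1], [0, 0, 0.002, 0, 1]],
])

```text
clock: 10.25
position: [0.4452, 0.3422, 0.1405]
ee_rot: [0.001, 0.639, 0.769, 0.002]
contact_force: [-3.8, 0.7, 26.6]
width: 0.0383
gripper_force: 70.3
```

Emit:
move_arm([
  [[0, 0, -0.003, 0, 1], [0, 0, -0.005, 0, 1], [0, 0, -0.005, 0, 1], [0, 0, -0.005, 0, -1], [0, 0, -0.005, 0, -1], [0, 0, -0.005, 0, -1], [0, 0, -0.005, 0, -1], [0, 0, -0.005, 0, -1], [0, 0, -0.005, 0, -1], [0, 0, -0.005, 0, -1]],
])

```text
clock: 11.25
position: [0.4447, 0.3416, 0.1399]
ee_rot: [-0.0, 0.639, 0.769, -0.0]
contact_force: [0.5, -0.2, -0.2]
width: 0.0861
gripper_force: 0.0
```

Emit:
move_arm([
  [[0, 0, -0.03, 0, -1], [0, 0, -0.08, 0, -1], [0, 0, -0.13, 0, -1], [0, 0, -0.16, 0, -1], [0, 0, -0.16, 0, -1], [0, 0, -0.16, 0, -1], [0, 0, -0.16, 0, -1]],
])

```text
clock: 11.95
position: [0.4439, 0.3412, 0.2664]
ee_rot: [-0.0, 0.639, 0.769, -0.001]
contact_force: [-1.4, -0.1, -0.2]
width: 0.0854
gripper_force: 0.0
```

Run:
```python
from w import *
s=manip.get_image('scene');a=cv2.resize(cv2.cvtColor(s,cv2.COLOR_RGB2BGR)[130:260,250:380],None,fx=3,fy=3,interpolation=cv2.INTER_CUBIC)
o=np.zeros((390,902,3),np.uint8);o[:384,:512]=b;o[:390,512:]=a
cv2.imwrite('pics/f.png',cv2.resize(o,(798,345)))
for z in(.154,.164,.174):print(z,pix([.445,.342,z]))
```

```text
q [ 0.531  0.241  1.487 -0.     1.417  0.347] p [0.4439 0.3412 0.2664] F [-1.36 -0.07 -0.18]
0.154 (np.float64(257.0576992283095), np.float64(188.27663713202946))
0.164 (np.float64(257.0697133502425), np.float64(191.3093533530361))
0.174 (np.float64(257.08269793624004), np.float64(194.5870431249112))
```

View pics/f.png

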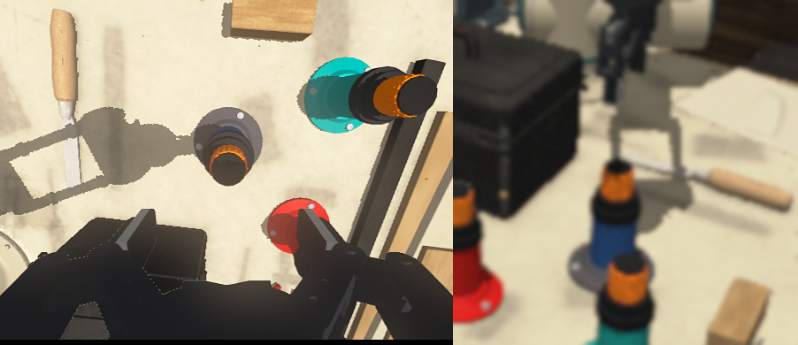

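The final picture shows the post fully collapsed. The pad sits on the stacked collars, with its top at about (259,190) in the wrist view, which fits a height of 0.164 m. The gripper is clear.

```bash
python3 -c "
from rig import manip
print(manip.sign_off())"
```

```text
the job is handed in; nothing more can be done
None
```

The work support is fully collapsed, inner tube first (key found at about 59° clockwise) and then the middle tube; I let go of the pad, moved the gripper clear and handed the job in at about 12 s, though the sign-off returned no verdict.

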